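# Stack the drying tray of red tiles on its base tray

### The job

Pick up the tray of red-brown (terracotta) test tiles by its black handle and stack it on the grey base tray with the blue tiles, so that its four corner pins stand in the four corner sockets and it sits level. Lower it into place rather than dropping it, and leave the tray of white tiles where it is.

Things in the scene. Friction and masses are not known exactly. Their poses are not given: they have to be found in the camera images.
- red_tile_tray_grip (a point): Middle of the black handle bar (76 mm along x, 12 thick in y, 20 high) of the grey tray with 8 red-brown tiles fixed in it: the tray to move, 0.3 kg, 150 x 110 mm, same either way round, z up. This point is 73 mm above the feet of its 4 corner pins (12 mm dia, 22 long, at x +-65, y +-45 mm), 45 mm above its floor and 33 mm above its wall tops.
- white_tile_tray_grip (a point): The same point of an identical tray with eight white tiles: a bystander that stays where it is.
- base_tray_seat (a point): Centre of the base tray at the level of its socket floors, 10 mm above the bench; z up. Grey, 174 x 134 mm, 1.5 kg, no handle, 6 blue tiles. Square sockets at x +-65, y +-45 mm: 36 mm wide inside, 18 deep, so pins have 12 mm play each way. Seated, the red tray's handle point is 73 mm straight above this point, x axes parallel.

How it is judged:
By the outcome, as a careful person would: the job done as asked, in the order asked, and still so for the second after the job is handed in, with the robot touching nothing.
It also fails if it takes over 35 s, if anything falls off the work surface, if the arm or the gripper's body presses on something with over 40 N, if the wrist force passes 120 N, or if a joint passes its speed limit or range.

### The arm

A 7-joint arm with a two-finger parallel gripper is mounted at the origin on a cart in front of the work surface, level with it; the furniture and walls round the work are solid. World frame = base frame: x ahead of the robot, y to its left, z up, the work surface at z = 0. Lengths are in m, angles in rad, forces in N, time in s.
With the tool pointing down it reaches from about 0.425 to 0.875 m from the base axis. Payload 4.7 kg.
Tool frame: the origin (TCP) lies at the very end of the fingers, on their centre line; the grasp point (between the pads) lies 19 mm behind it; z points along the fingers, y is the line along which they close (so a half turn about z gives the same grasp; the last joint's range is limited). The gripper opens to 87 mm and grips with 3 to 60 N. Pads are 19 mm wide; open, the fingers measure 117 mm over their backs; the gripper's body (75 mm by 190 mm) begins 51 mm behind the grasp point.
Start: joints at [1.117, 0.321, -0.07, 1.45, 0.023, 1.371, -0.057], TCP at [0.293, -0.58, 0.223] pointing down, gripper open.
Joint ranges: [-2.86, 2.86], [-0.3, 2.09], [-1.38, 1.24], [0.06, 2.45], [-1.56, 4.7], [0.09, 2.05], [-2.69, 2.69]. Speed limits (rad/s): [2.57, 2.57, 3.14, 3.14, 3.14, 3.14, 3.14].

### API

Orientations are given as a rotation vector (axis times angle).
In Python, from bench import get_state, get_image, get_calibration, close_job gives the robot as it stands.
- The arm moves only by the shell command python3 -m crank 'ROWS' [FORCE]. ROWS is JSON, a list of rows, each a list of 5 numbers: the opening, from 0 (shut) to 1 (fully open), then the shift along the world's x, y, z in units of 0.2 m (1.0 is 0.2 m), then the turn about the world's z in units of 2 pi rad (1.0 is 2 pi rad). A call has 1 to 5 rows; each row is the pose to reach, as a shift and turn from the pose commanded when the call began, turning the shorter way round; what a row does not reach only later rows make up. A row lasts 1/8 s, in which the tool goes at most 62.5 mm and 10.7 degrees, less where a joint would pass 70% of its speed; a pose out of reach is approached as far as the arm can. A call with a number of a shift or a turn outside -1 to 1 is refused whole. A call with a gripper value outside its range is refused whole. The fingers move at their own pace and stop on an object; FORCE is the grip in N (left out, the last holds). Time passes only in rows, so rows that repeat a pose let the fingers close. It gives the time, the measured TCP pose, the force, the opening and the grip force at its end, in the units of the state.
- get_state(): the state, without advancing time (a new reading comes with each control period).
- get_image(name): name is "scene" or "top" or "wrist"; returns the picture (384x512x3 uint8, red, green, blue); there is no depth.
- get_calibration(name): a dict with "fovy" (degrees; the focal length in pixels is half the picture's height over the tangent of half this angle, whatever the lens; pixels are square), "cx", "cy" (the principal point, pixels), "k1" (the pictures are not rectified: a ray, as slopes to the right and down, at radius r is drawn at 1 + k1 r^2 times it, then the intrinsics apply), "R" (3x3) and "t" (3): a world point X has camera coordinates R X + t. Camera axes: x right, y down, z forward; pixel columns grow to the right and rows downward; lengths in m; the calibration is good to about 2 mm. A picture is of the moment at which its call begins: read the wrist's pose just before it. get_calibration takes no time and is no camera call; for the wrist camera it gives the pose at the moment of the call.
- close_job(): hands the job in; it is judged then, once.
The state is a dict: "time": time; "joint_positions": joint angles; "qd": joint speeds; "joint_torque": joint torques, N m; "position": TCP position; "tool_rot": TCP orientation; "ft_force": force on the tool from outside, world axes, zero at the start; "torque": the same for the moment, N m; "grip_width": opening from 0.0 (shut) to 1.0 (fully open); "grip_force": force on a finger pad.
Only numpy, scipy, OpenCV 4.12 (cv2) and the standard library are available. Lean on these libraries where they do the work, as an engineer would, in place of code of your own. Each camera call takes 0.05 s, during which the arm holds its last target. There are 200 camera calls.

## Working session

There is one attempt and no reset: what is moved stays moved. The work goes in short steps, Python scripts to look and compute and a shell command to move; the robot and the scene stay as the last step left them, time stands still between calls to the robot, and variables do not carry over. Pictures are saved under pics/ and viewed, at most 10 in all, crops included, and the job is handed in when it is done.

```bash
mkdir -p pics; cat > h.py <<'E'
import numpy as np,cv2
from bench import *
def save(n,f):
    c=get_calibration(n);im=get_image(n);cv2.imwrite(f,im[:,:,::-1]);return im,c
def ray(c,u,v):
    f=192/np.tan(np.radians(c['fovy'])/2)
    K=np.array([[f,0,c['cx']],[0,f,c['cy']],[0,0,1]])
    p=cv2.undistortPoints(np.array([[[u,v]]],float),K,np.array([c['k1'],0,0,0.]))[0,0]
    R=np.array(c['R']);t=np.array(c['t']);return -R.T@t,R.T@np.array([p[0],p[1],1])
def onz(c,u,v,z):
    o,d=ray(c,u,v);return o+d*(z-o[2])/d[2]
E
python3 - <<'E'
from h import *
for n in("scene","top"):
    im,c=save(n,f'pics/{n}0.png');print(n,c['fovy'],c['k1'],(-np.array(c['R']).T@np.array(c['t'])).round(3),np.array(c['R']).round(2).tolist())
s=get_state();print(s['time'],s['position'],s['tool_rot'])
E
```

```text
scene 56.54929394786195 -0.06994850472410107 [0.081 0.339 0.747] [[-0.62, -0.78, -0.0], [-0.61, 0.49, -0.62], [0.48, -0.38, -0.79]]
top 56.88444179248689 -0.09434370385727885 [ 0.329 -0.009  0.918] [[0.03, -1.0, -0.0], [-0.98, -0.02, -0.21], [0.21, 0.01, -0.98]]
0.1 [ 0.2928075  -0.57977122  0.22157304] [-3.05449110e+00 -7.27746044e-01  7.72375894e-04]
```

View pics/top0.png

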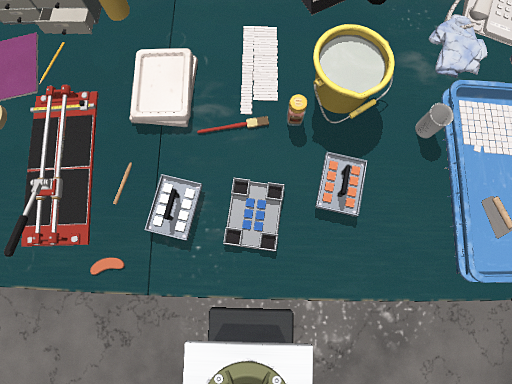

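View pics/scene0.png

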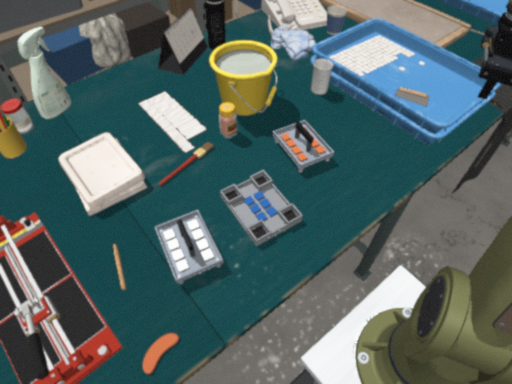

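The top view shows the red tray near (342,184), the base near (255,215) with dark sockets at (240,187), (277,190), (233,237) and (269,241), and the white tray near (173,207). The scene view shows red at (303,145), base at (262,207) and white at (188,246).

```bash
cat > m.py <<'E'
from h import *
def tri(a,b):
    (o1,d1),(o2,d2)=a,b
    s=np.linalg.lstsq(np.c_[d1,-d2],o2-o1,rcond=None)[0]
    p,q=o1+d1*s[0],o2+d2*s[1];return (p+q)/2,np.linalg.norm(p-q)
def blobs(m,box,amin):
    k=np.zeros_like(m);x0,y0,x1,y1=box;k[y0:y1,x0:x1]=m[y0:y1,x0:x1]
    n,_,st,ce=cv2.connectedComponentsWithStats(k.astype(np.uint8))
    return [(ce[i],st[i,4]) for i in range(1,n) if st[i,4]>=amin]
E
python3 - <<'E'
from m import *
boxes={'top':dict(red=(312,148,372,222),base=(218,172,292,254)),'scene':dict(red=(268,115,338,172),base=(215,165,305,248))}
C={};T={}
for n in boxes:
    C[n]=get_calibration(n);im=cv2.imread(f'pics/{n}0.png');h=cv2.cvtColor(im,cv2.COLOR_BGR2HSV);H,S,V=cv2.split(h)
    M=dict(red=((H<20)|(H>172))&(S>110)&(V>110),base=(H>100)&(H<125)&(S>120)&(V>80))
    for k in M:
        b=blobs(M[k],boxes[n][k],6);T[n,k]=b
        print(n,k,[(p.round(1).tolist(),int(a)) for p,a in b])
    dark=(V<50)&(S<140)
    for k in M: print(n,k,'dark',[(p.round(1).tolist(),int(a)) for p,a in blobs((V<48)&((S<110)|(V<30)),boxes[n][k],15)])
for k in('red','base'):
    c=[np.average([p for p,a in T[n,k]],axis=0) for n in('top','scene')]
    print(k,tri(ray(C['top'],*c[0]),ray(C['scene'],*c[1])))
E
```

```text
top red [([332.8, 165.0], 64), ([355.2, 170.0], 65), ([330.8, 175.4], 67), ([353.4, 180.6], 66), ([328.8, 186.3], 67), ([351.5, 191.6], 68), ([326.9, 197.0], 69), ([349.7, 202.1], 69)]
top base [([249.6, 202.2], 69), ([261.2, 203.9], 67), ([248.1, 213.2], 68), ([259.7, 214.9], 67), ([246.4, 224.2], 68), ([258.2, 225.7], 71)]
top red dark [([344.1, 181.5], 126)]
top base dark [([241.0, 186.6], 67), ([275.6, 188.5], 47), ([273.0, 196.0], 25), ([233.8, 235.7], 75), ([267.6, 240.7], 81)]
scene red [([287.9, 140.0], 88), ([317.5, 146.6], 88), ([298.8, 153.1], 98)]
scene base [([258.8, 195.2], 58), ([248.7, 200.4], 53), ([264.7, 202.8], 60), ([254.7, 208.1], 59), ([271.1, 211.0], 61), ([261.0, 215.9], 58)]
scene red dark [([303.5, 132.3], 104)]
scene base dark [([260.1, 178.8], 18), ([230.2, 193.6], 24), ([288.2, 213.2], 24), ([258.0, 229.5], 31)]
red (array([ 0.56208907, -0.23361895,  0.00980769]), np.float64(0.002752187246661449))
base (array([ 0.47391279, -0.0041866 ,  0.01365213]), np.float64(0.0025766212593730823))
```

```bash
python3 - <<'E'
from m import *
c=get_calibration('top');s=get_calibration('scene')
R=np.array([[332.8,165],[355.2,170],[330.8,175.4],[353.4,180.6],[328.8,186.3],[351.5,191.6],[326.9,197],[349.7,202.1]])
B=np.array([[249.6,202.2],[261.2,203.9],[248.1,213.2],[259.7,214.9],[246.4,224.2],[258.2,225.7]])
for nm,P,z,m in(('red',R,.034,3),('base',B,.015,2)):
    W=np.array([onz(c,*p,z) for p in P]);d=W[0]+W[1]-W[-1]-W[-2];e=(W[::2]-W[1::2]).mean(0)
    print(nm,W.mean(0).round(4),'yaw long',np.degrees(np.arctan2(d[1],d[0])).round(2),'cross',np.degrees(np.arctan2(e[1],e[0])).round(2),'len',np.linalg.norm(d)/2,np.linalg.norm(e))
print('handle tri',tri(ray(c,344.1,181.5),ray(s,303.5,132.3)), onz(c,344.1,181.5,.075))
S=np.array([onz(c,*p,.02) for p in((241,186.6),(275,190.5),(233.8,235.7),(267.6,240.7))]);print(S.round(3),S.mean(0))
st=get_state();from scipy.spatial.transform import Rotation as Ro
print(Ro.from_rotvec(st['tool_rot']).as_matrix().round(3))
E
```

```text
red [ 0.5551 -0.2285  0.034 ] yaw long -11.35 cross 78.34 len 0.08750285699483146 0.05998115683549177
base [ 0.4728 -0.005   0.015 ] yaw long -6.51 cross 83.38 len 0.05766689679545941 0.030367625931516217
handle tri (array([ 0.55086009, -0.22272819,  0.07974158]), np.float64(0.0061386948120433155)) [ 0.54962739 -0.22577473  0.075     ]
[[ 0.543  0.03   0.02 ]
 [ 0.535 -0.058  0.02 ]
 [ 0.415  0.044  0.02 ]
 [ 0.405 -0.041  0.02 ]] [ 0.47445806 -0.0062781   0.02      ]
[[ 0.893  0.451 -0.001]
 [ 0.451 -0.893  0.001]
 [-0.    -0.002 -1.   ]]
```

```bash
python3 -m crank '[[0.6,0.25,0.35,0,-0.03],[0.6,0.5,0.7,0,-0.06],[0.6,0.65,0.88,0,-0.08],[0.6,0.65,0.88,0,-0.106],[0.6,0.65,0.88,0,-0.106]]' 25; python3 -m crank '[[0.6,0.3,0.3,0,0],[0.6,0.5,0.6,0,0],[0.6,0.65,0.88,0,0],[0.6,0.65,0.88,0,0],[0.6,0.65,0.88,0,0]]'
python3 - <<'E'
from h import *
im,c=save('wrist','pics/w1.png');s=get_state();print(s['time'],s['position'],s['tool_rot'],s['ft_force'])
f=192/np.tan(np.radians(c['fovy'])/2)
for z in(.073,.083,.034):
    p=np.array(c['R'])@np.array([.5543,-.228,z])+c['t'];print(p[:2]/p[2]*f+[c['cx'],c['cy']])
E
```

```text
time: 0.72
position: [0.4258, -0.4005, 0.2223]
tool_rot: [-3.126, 0.3, -0.001]
ft_force: [-0.9, 0.9, 0.7]
grip_width: 0.613
grip_force: 0.0
time: 1.35
position: [0.5541, -0.2258, 0.2221]
tool_rot: [-3.126, 0.302, 0.001]
ft_force: [-1.2, -0.2, 0.3]
grip_width: 0.599
grip_force: 0.0
1.4 [ 0.55289174 -0.22849766  0.2220712 ] [ 3.12597258e+00 -3.07853439e-01 -1.69781915e-03] [-0.63488837 -1.38428105  0.27200126]
[262.64065693 177.55706189]
[262.73102981 180.26860206]
[262.33423491 168.36320219]
```

View pics/w1.png

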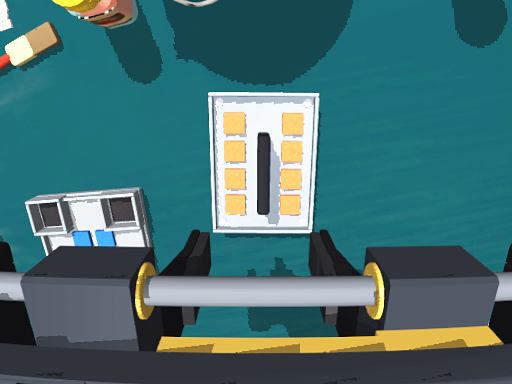

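The wrist view shows the red tray centred below the camera. The handle runs vertically at about (264,174) and is well aligned, with four tiles on each side. The base's near sockets show at (50,215) and (122,211).

```bash
python3 - <<'E'
from m import *
c=get_calibration('wrist');im=cv2.imread('pics/w1.png');H,S,V=cv2.split(cv2.cvtColor(im,cv2.COLOR_BGR2HSV))
b=sorted(blobs((H<25)&(S>100)&(V>150),(212,95,318,230),100),key=lambda b:b[0][1])
W=np.array([onz(c,*p,.034) for p,a in b]);print(len(b),W.mean(0).round(4))
L=np.array([w for w,(p,a) in zip(W,b) if p[0]<263]);R=np.array([w for w,(p,a) in zip(W,b) if p[0]>263])
for Q in(L,R):
    d=Q[0]-Q[-1];print(np.degrees(np.arctan2(d[1],d[0])),np.linalg.norm(d))
print(np.linalg.norm(L.mean(0)-R.mean(0)))
k=(V<70)[100:230,240:290];y,x=np.nonzero(k);x+=240;y+=100
for v in(y.min(),y.max()):
    u=x[abs(y-v)<8].mean();print(u,v,onz(c,u,v,.083),onz(c,u,v,.063))
s=get_state();print(s['position'])
E
```

```text
8 [ 0.5566 -0.2321  0.034 ]
-11.8070384365736 0.08723863756235987
-11.649791984594527 0.08723112853934188
0.0596221308275162
263.26666666666665 133 [ 0.59536846 -0.23979443  0.083     ] [ 0.59291154 -0.2395512   0.063     ]
262.5975609756098 214 [ 0.5205232  -0.22442997  0.083     ] [ 0.51310274 -0.22316782  0.063     ]
[ 0.55289174 -0.22849766  0.2220712 ]
```

```bash
python3 -m crank '[[0.6,0.02,-0.018,-0.3,0],[0.6,0.02,-0.018,-0.55,0],[0.6,0.02,-0.018,-0.75,0],[0.6,0.02,-0.018,-0.84,0],[0.6,0.02,-0.018,-0.84,0]]'; python3 -m crank '[[0,0,0,0,0],[0,0,0,0,0],[0,0,0,0,0],[0,0,0,0,0],[0,0,0,0,0]]' 40
```

```text
time: 2.02
position: [0.5558, -0.2332, 0.0537]
tool_rot: [3.126, -0.314, -0.004]
ft_force: [0.8, -0.2, 0.3]
grip_width: 0.603
grip_force: 0.0
time: 2.65
position: [0.5575, -0.2308, 0.0549]
tool_rot: [-3.125, 0.31, -0.001]
ft_force: [1.0, 0.6, -2.0]
grip_width: 0.132
grip_force: 40.0
```

```bash
python3 -m crank '[[0,0,0,0.1,0],[0,0,0,0.25,0],[0,0,0,0.4,0],[0,0,0,0.5,0],[0,0,0,0.5,0]]'; python3 -m crank '[[0,-0.1,0.25,0,0],[0,-0.2,0.5,0,0],[0,-0.3,0.75,0,0],[0,-0.4,0.95,0,0.014],[0,-0.4,0.95,0,0.014]]';  python3 -m crank '[[0,0,0.1,0,0],[0,-0.02,0.18,0,0],[0,-0.02,0.18,0,0],[0,-0.02,0.18,0,0]]'
python3 - <<'E'
from h import *
for n in('top','wrist','scene'): save(n,f'pics/{n}2.png')
s=get_state();print(s['time'],s['position'],s['tool_rot'],s['ft_force'],s['torque'],s['grip_width'])
a=[cv2.imread(f'pics/{n}2.png') for n in('top','wrist','scene')]
cv2.imwrite('pics/m2.png',np.hstack([cv2.resize(a[0][120:300,150:390],(400,300)),cv2.resize(a[1],(400,300))]))
E
```

```text
time: 3.28
position: [0.5581, -0.2323, 0.1566]
tool_rot: [3.125, -0.311, 0.005]
ft_force: [0.4, 0.0, -4.1]
grip_width: 0.134
grip_force: 40.0
time: 3.9
position: [0.4748, -0.038, 0.1534]
tool_rot: [-3.137, 0.163, 0.005]
ft_force: [0.7, -0.1, -1.7]
grip_width: 0.138
grip_force: 40.0
time: 4.4
position: [0.473, -0.0068, 0.1543]
tool_rot: [3.136, -0.174, -0.001]
ft_force: [-0.3, 0.6, -2.5]
grip_width: 0.137
grip_force: 40.0
4.55 [ 0.47314638 -0.00669325  0.15447684] [ 3.13644076e+00 -1.75208251e-01 -2.55424182e-04] [-0.0454576   0.55911191 -3.10326646] [ 0.06682563  0.06209673 -0.02124925] 0.13337636735080438
```

View pics/m2.png

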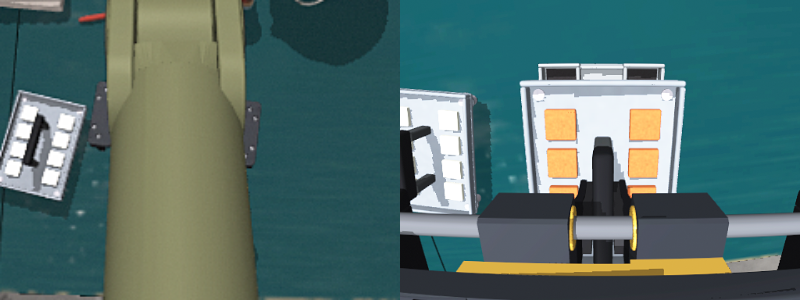

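View pics/scene2.png

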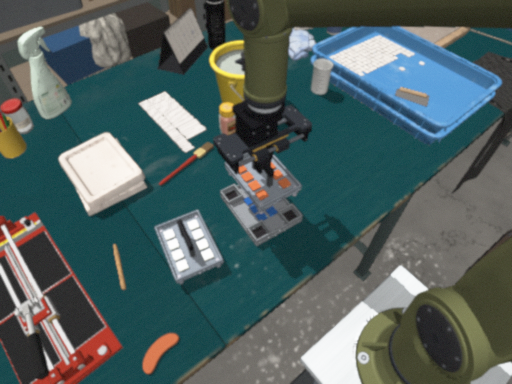

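The tray hangs level, aligned over the base. The base's far sockets show at about (562,73) and (643,73) in the right half of the composite. I'll check the base from this wrist view.

```bash
python3 - <<'E'
from m import *
c=get_calibration('wrist');im=cv2.imread('pics/wrist2.png');V=im.max(2)
cv2.imwrite('pics/c2.png',cv2.resize(im[70:130,150:370],(792,216),interpolation=cv2.INTER_NEAREST))
for p,a in blobs(V<75,(180,82,335,104),30): print(p,a,onz(c,*p,.028))
# expected far socket centres and far rim corners
a=np.radians(-6.6);R=np.array([[np.cos(a),-np.sin(a)],[np.sin(a),np.cos(a)]])
for q in((.065,.045),(.065,-.045),(.087,.067),(.087,-.067)): print(q,(R@q+[.473,-.0055]).round(4))
E
```

```text
[183.10526316  93.97368421] 38 [0.55795188 0.04800716 0.028     ]
[205.96339114  94.48747592] 519 [0.55521333 0.02918555 0.028     ]
[309.03307393  94.6381323 ] 514 [ 0.54548511 -0.05544465  0.028     ]
(0.065, 0.045) [0.5427 0.0317]
(0.065, -0.045) [ 0.5324 -0.0577]
(0.087, 0.067) [0.5671 0.0511]
(0.087, -0.067) [ 0.5517 -0.0821]
```

View pics/c2.png

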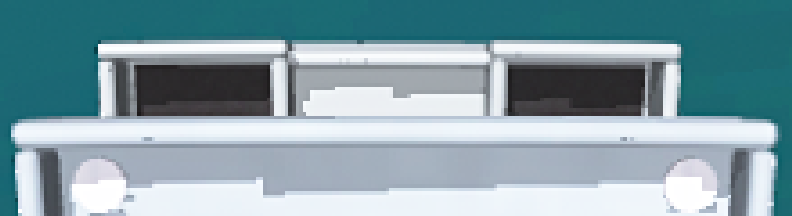

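```bash
python3 -m crank '[[0,0,0,-0.1,0],[0,0,0,-0.2,0],[0,0,0,-0.28,0],[0,0,0,-0.33,0],[0,0,0,-0.33,0]]'
python3 - <<'E'
from h import *
i,c=save('scene','pics/s3.png');w,d=save('wrist','pics/w3.png')
a=cv2.resize(i[110:260,190:330],(560,600),interpolation=cv2.INTER_CUBIC)
cv2.imwrite('pics/m3.png',a[:,:,::-1])
E
```

```text
time: 5.18
position: [0.4727, -0.0059, 0.088]
tool_rot: [-3.137, 0.173, 0.002]
ft_force: [-0.1, -0.5, -3.5]
grip_width: 0.129
grip_force: 40.0
```

View pics/m3.png

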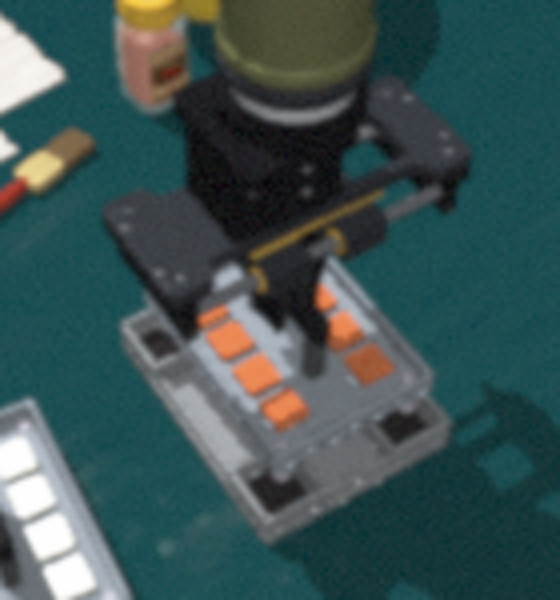

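View pics/w3.png

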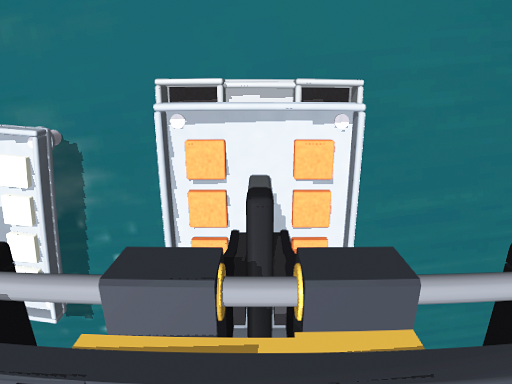

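The scene crop shows the near pins just above their sockets, at about (285,470) and (410,400). The wrist view shows the base (x 156–363) centred about the tray (155–365), with the base's far rim at row 80 and the tray's at row 105. I'll check along x from those rims.

```bash
python3 - <<'E'
from h import *
c=get_calibration('wrist')
b=onz(c,260,80,.028);b2=onz(c,260,80,.03);t=onz(c,260,104,.074)
u=np.array([np.cos(np.radians(6.6)),-np.sin(np.radians(6.6)),0]);print(b,b2,t,'gap along x (12 expected):',(b-t)@u,(b2-t)@u)
l,r=onz(c,156,81,.028),onz(c,363,81,.028);L,R=onz(c,155,105,.074),onz(c,365,105,.074);print(np.linalg.norm(l-r),np.linalg.norm(L-R),(l+r)/2-u*.087,(L+R)/2-u*.075)
E
```

```text
[ 0.56020444 -0.0151001   0.028     ] [ 0.56014765 -0.01508997  0.03      ] [ 0.54714109 -0.01355777  0.074     ] gap along x (12 expected): 0.013154049122004251 0.013096465648902874
0.1320010409600968 0.10816025517624217 [ 0.47380304 -0.00478647  0.028     ] [ 0.47252895 -0.00493322  0.074     ]
```

Sizes match (132 against 134 mm, 108 against 110 mm), and the tray is about 1 mm off centre, so I'll lower it gently.

```bash
python3 -m crank '[[0,0.005,0,-0.03,0],[0,0.005,0,-0.06,0],[0,0.005,0,-0.08,0],[0,0.005,0,-0.1,0],[0,0.005,0,-0.1,0]]'; python3 -m crank '[[0,0,0,-0.005,0],[0,0,0,-0.01,0],[0,0,0,-0.015,0],[0,0,0,-0.015,0]]'
```

```text
time: 5.9
position: [0.4738, -0.0058, 0.0682]
tool_rot: [-3.137, 0.173, 0.001]
ft_force: [-1.7, -0.0, -3.4]
grip_width: 0.135
grip_force: 40.0
time: 6.4
position: [0.474, -0.0058, 0.0655]
tool_rot: [3.137, -0.173, -0.0]
ft_force: [-1.4, 0.4, -4.0]
grip_width: 0.133
grip_force: 40.0
```

```bash
python3 -m crank '[[0,0,0,-0.003,0],[0,0,0,-0.006,0],[0,0,0,-0.006,0],[0,0,0,-0.006,0]]'; python3 -m crank '[[0,0,0,-0.003,0],[0,0,0,-0.006,0],[0,0,0,-0.006,0],[0,0,0,-0.006,0]]'
```

```text
time: 6.9
position: [0.4742, -0.0057, 0.0647]
tool_rot: [3.137, -0.173, 0.0]
ft_force: [-1.3, 0.4, 2.1]
grip_width: 0.136
grip_force: 40.0
time: 7.4
position: [0.4742, -0.0057, 0.0646]
tool_rot: [3.136, -0.173, -0.0]
ft_force: [-5.9, -0.0, 11.7]
grip_width: 0.133
grip_force: 40.0
```

It made contact at the expected height, so it's seated. Now I'll release and retreat.

```bash
python3 -m crank '[[0,0,0,0.006,0],[0.3,0,0,0.006,0],[0.5,0,0,0.006,0],[0.5,0,0,0.006,0],[0.5,0,0,0.006,0]]'; python3 -m crank '[[0.5,0,0,0.1,0],[0.5,0,0,0.3,0],[0.5,0,0,0.6,0],[0.5,0,0,0.85,0],[0.5,0,0,0.85,0]]';python3 -m crank '[[0.5,0.1,-0.3,0,0],[0.5,0.2,-0.6,0,0],[0.5,0.3,-0.9,0,0],[0.5,0.3,-0.98,0,0],[0.5,0.3,-0.98,0,0]]'
python3 - <<'E'
from m import *
t,c=save('top','pics/t4.png');s,d=save('scene','pics/s4.png')
cv2.imwrite('pics/m4.png',np.hstack([cv2.resize(t[150:270,140:300],(400,300)),cv2.resize(s[140:290,140:340],(400,300))])[:,:,::-1])
H,S,V=cv2.split(cv2.cvtColor(t,cv2.COLOR_RGB2HSV))
b=blobs(((H<20)|(H>172))&(S>110)&(V>110),(215,165,300,260),6);print(len(b),np.mean([onz(c,*p,.044) for p,a in b],axis=0))
E
```

```text
time: 8.02
position: [0.4741, -0.0059, 0.0643]
tool_rot: [3.137, -0.173, -0.0]
ft_force: [1.2, 0.0, 0.1]
grip_width: 0.472
grip_force: 0.0
time: 8.65
position: [0.4768, -0.0057, 0.2389]
tool_rot: [3.136, -0.173, 0.014]
ft_force: [0.5, 1.1, -1.2]
grip_width: 0.501
grip_force: 0.0
time: 9.28
position: [0.5332, -0.2026, 0.2328]
tool_rot: [-3.135, 0.177, 0.004]
ft_force: [0.3, 0.5, -0.4]
grip_width: 0.501
grip_force: 0.0
8 [ 0.4720525  -0.00538797  0.044     ]
```

View pics/m4.png

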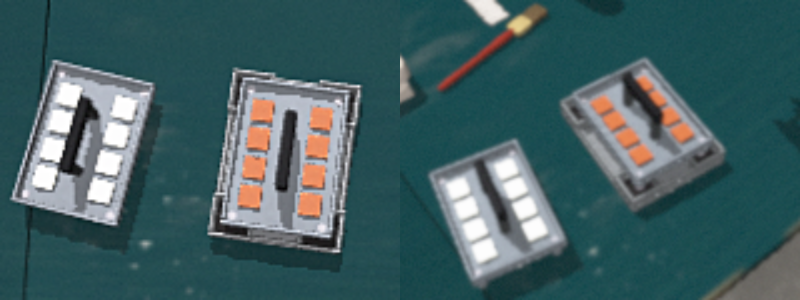

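The red tray, at about (287,155) in the left half, sits centred and level in the base with its pins in the sockets. The white tray hasn't moved and the gripper is clear.

```bash
python3 -c "from bench import close_job;print(close_job())"
```

```text
the job is handed in; nothing more can be done
None
```

The red tile tray is stacked level on the blue-tile base tray with its pins in the sockets, the white tray is where it was, and the job is handed in at about 9.4 s.

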